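Clear brake-job scrap off the bench into a lidded scrap cart

ROBOT

A 6-joint arm with a two-finger parallel gripper is mounted at the origin on the work surface. World frame = base frame: x ahead of the robot, y to its left, z up, the work surface at z = 0. Lengths are in mm, angles in rad, forces in N, time in s.
With the tool pointing down it reaches from about 350 to 775 mm from the base axis. Payload 7.3 kg.
Tool frame: the origin (TCP) lies at the very end of the fingers, on their centre line; the grasp point (between the pads) lies 19 mm behind it; z points along the fingers, y is the line along which they close (so a half turn about z gives the same grasp; the last joint's range is limited). The gripper opens to 92 mm and grips with 3 to 60 N. Pads are 19 mm wide; open, the fingers measure 130 mm over their backs; the gripper's body (75 mm by 190 mm) begins 47 mm behind the grasp point.
Start: joints at [-1.492, 0.342, 1.524, -0, 1.275, -0.146], TCP at [117.05, -511.805, 226.741] pointing down, gripper open.
Joint ranges: [-2.53, 2.53], [-0.77, 2.02], [0.04, 2.7], [-1, 4.14], [0.28, 2.66], [-3.11, 3.11]. Speed limits (rad/s): [2.57, 2.57, 3.14, 3.14, 3.14, 3.14].

INTERFACE

Orientations are given as [roll, pitch, yaw] about the fixed x, y, z axes, in that order (R = Rz(yaw) Ry(pitch) Rx(roll)).
In Python, from plant import get_obs, optics, ticket, finder gives the robot as it stands.
- The arm moves only by the tool send_rows, never from a script. Its arguments are lists of equal length, an entry for each row: "offset": the shift along the tool's x, y, z scaled (see below), a list of three; "delta_rot": the turn, a rotation vector about the tool's x, y, z scaled (see below), a list of three. In form: {"offset": [[dx, dy, dz], ...], "delta_rot": [[rx, ry, rz], ...]}. A call has 1 to 8 rows; each row is the pose to reach, as a shift and turn from the pose commanded when the call began, along the tool's axes at that moment, turning the shorter way round; what a row does not reach only later rows make up. The controller multiplies each number of a shift by 120 mm and each number of a turn by 360 degrees. A row lasts 1/8 s, in which the tool goes at most 62.5 mm and 10.7 degrees, less where a joint would pass 70% of its speed; a pose out of reach is approached as far as the arm can. A call with a number of a shift or a turn outside -1 to 1 is refused whole. A call with a gripper value outside its range is refused whole. "grip" is the opening, from 0 (shut) to 1 (fully open), set as the call begins (left out, the last holds). The fingers move at their own pace and stop on an object; the grip force is fixed at half the most. Time passes only in rows, so rows that repeat a pose let the fingers close. It gives the time, the measured TCP pose, the force, the opening and the grip force at its end, in the units of the state.
- get_obs(): the state, without advancing time (a new reading comes with each control period).
- optics.capture(name): name is "scene" or "top"; returns the picture (384x512x3 uint8, red, green, blue); there is no depth.
- optics.get_calibration(name): a dict with "fx", "fy", "cx", "cy" (pixels), "world_from_camera" (4x4, takes a point from camera to world coordinates). Camera axes: x right, y down, z forward; pixel columns grow to the right and rows downward; lengths in mm; the calibration is good to about 2 mm. A picture is of the moment at which its call begins. get_calibration takes no time and is no camera call.
- ticket.close_job(): hands the job in; it is judged then, once.
Trained networks look in the newest picture that a camera, given by its name, has taken for a name from the list of things; names that differ only in an ending like _2 or _b are one class to them, and where a whole thing is asked for, a point or a joint stands for the part that bears it (a point fixed in the world has none). Each returns a list of dicts, best first, with "confidence" (0 to 1); they miss things now and then, are a little off and sometimes report something else, mostly with a low value. They report only what shows in the picture. A call takes as long as a camera call. They do not tell look-alikes from the thing itself.
- finder.boxes_of(target, camera): "box" ([left, top, right, bottom] in pixels, round what is visible of it).
- finder.silhouettes(target, camera): "region" (384x512 bool, what is visible of it) and "box" ([left, top, right, bottom] in pixels, round what is visible of it).
- finder.pinpoint(target, camera): "uv" ([column, row] in pixels: a listed point, or the origin of a listed thing).
The state is a dict: "time": time; "joint_positions": joint angles; "dq": joint speeds; "tau": joint torques, N m; "tool_pos": TCP position; "tcp_rot": TCP orientation; "contact_force": force on the tool from outside, world axes, zero at the start; "moment": the same for the moment, N m; "grip_width": finger opening in mm; "finger_force": force on a finger pad.
Only numpy, scipy, OpenCV 4.12 (cv2) and the standard library are available. Lean on these libraries where they do the work, as an engineer would, in place of code of your own. Each camera call takes 0.05 s, during which the arm holds its last target. There are 200 camera calls.

TASK

The brake job is done: slide the cover of the red scrap cart at the far edge of the bench wide open, then push the two worn brake pads and the old caliper piston along the bench top and over that edge into the cart's tub, and slide the cover fully shut. Push the scrap, do not lift it off the bench, and let none of it fall on the floor. Leave the two new, thick pads, the caliper, the tools, the can and the bottle where they are.

Things in the scene. Friction and masses are not known exactly. Their poses are not given: they have to be found in the camera images.
- cart: Red steel scrap cart, fixed, 6 mm clear of the bench's far edge (bench top z = 0, ending at world x = 0.62). Origin: middle (in y) of the tub's near face, at bench-top height; axes parallel to the world's. Tub 270 mm in x (0 to 270) by 400 in y (-200 to 200), walls 12 mm, rails 4 mm below bench top. From y = 200 to 600 mm it has a closed deck. Its y along the edge varies.
- tub_floor (a point): Middle of the tub's inner floor, 150 mm below the bench top and 135 mm beyond the tub's near face. The tub is open at the top: with the cover off, its mouth is 246 mm in x by 376 mm in y, its rim 12 mm below the bench top.
- cover (a joint): Flat steel cover of the tub, 396 mm in y, top 6.5 mm below bench top, sliding in world y. Value in m: 0 fully shut, growing towards +y (over the deck) to its stop at 0.38, where all but the last 6 mm of the mouth is clear. About 3 N of friction (more at speed); it stays where it is left. It stands 0 to 120 mm open at the start.
- cover_handle (a point): Top middle of the cover's D-handle: a 12 mm dark bar 60 mm long in world x, its top 48 mm above the bench top, on two 12 mm legs at its ends. It stands 175 mm to the -y side of the cover's middle, 40 mm beyond the tub's near face. Push it from its -y side to open, from its +y side to shut.
- worn_pad_a: Worn brake pad lying lining up: dark steel backing plate 48 x 98 mm, 7 mm thick, with ears that make it 124 mm long, and only 5 mm of dark lining (in two blocks) left on it: 12 mm thick in all, about 0.26 kg. To be scrapped. Its origin is the middle of the underside; own y axis along the 124 mm, own z up as it lies.
- worn_pad_b: The other worn brake pad, the same in size and shape as worn_pad_a. To be scrapped. Its origin is the middle of the underside; own y axis along the 124 mm, own z up as it lies.
- piston: Old caliper piston, a bare steel cup 60 mm in diameter and 56 mm high, standing mouth up, about 0.3 kg. To be scrapped. Origin: centre of its underside.
- new_pad_a: New brake pad, lying in a row with the two worn ones; to be left alone. Lining up; outline as the worn ones (48 x 124 mm) but with 16 mm of lining, 23 mm thick in all, and an upright brass wear tab on one ear. Origin: middle of the underside, own y along its length.
- new_pad_b: The other new brake pad, same as new_pad_a, lying apart near a side of the bench; to be left alone.
- caliper: Cast-iron brake caliper, about 110 x 150 x 71 mm high, to be left alone. Origin: middle of the underside.
- wrench: Steel wrench, 190 mm long, lying; to be left alone. Origin about its middle.
- socket: Small steel socket, 28 mm in diameter, 38 mm high, standing between the robot and the scrap; to be left alone. Origin: centre of its underside.
- cleaner_can: Upright blue spray can, 66 mm in diameter, 220 mm high; to be left alone. Origin: centre of its underside.
- fluid_bottle: Upright yellow bottle, 68 mm in diameter, 170 mm high; to be left alone. Origin: centre of its underside.
Things that resemble listed ones, but are neither listed nor needed, are in the scene too. Leave any turquoise or yellow look-alike of the worn_pad_b alone. What is shaped like the piston but blue or turquoise is not meant.

How it is judged:
By the outcome, as a careful person would: the job done as asked, in the order asked, and still so for the second after the job is handed in, with the robot touching nothing.
It also fails if it takes over 69 s, if anything falls off the work surface, if the arm or the gripper's body presses on something with over 40 N, if the wrist force passes 120 N, or if a joint passes its speed limit or range.

## Working session

There is one attempt and no reset: what is moved stays moved. The work goes in short steps, Python scripts to look and compute and a tool call to move; the robot and the scene stay as the last step left them, time stands still between calls to the robot, and variables do not carry over. Pictures are saved under pics/ and viewed, at most 13 in all, crops included, and the job is handed in when it is done.

Besides the shell and the picture viewer there is one more tool, called after "Call:" in YAML: its name, and indented under it one key for each argument. send_rows: Moves the arm, as the interface text tells. Its arguments: {"type":"object","properties":{"offset":{"type":"array"},"delta_rot":{"type":"array"},"grip":{"type":"number"}},"required":["offset","delta_rot"]}

```bash
ls; mkdir -p pics; python3 - <<'E'
from plant import get_obs, optics, ticket, finder
import cv2
for n in ["scene","top"]:
    im=optics.capture(n); cv2.imwrite(f"pics/{n}0.png",cv2.resize(im[:,:,::-1],(768,576),interpolation=cv2.INTER_CUBIC))
    c=optics.get_calibration(n); print(n,c["fx"],c["fy"],c["cx"],c["cy"]); print(c["world_from_camera"])
o=get_obs(); print(o)
E
```

```text
pics
scene 381.72186537601635 381.72186537601635 257.9866535201328 192.40842241807624
[[-8.42418582e-01  3.12435025e-01 -4.38993495e-01  1.01846320e+03]
 [ 5.38724184e-01  4.72729009e-01 -6.97354671e-01  8.26808251e+02]
 [-1.03530643e-02 -8.23960946e-01 -5.66552005e-01  6.33848770e+02]
 [ 0.00000000e+00  0.00000000e+00  0.00000000e+00  1.00000000e+00]]
top 423.0758720015554 423.0758720015554 258.32547658306936 186.70804843587092
[[ 1.40980845e-02 -9.87736010e-01  1.55495399e-01  2.77936058e+02]
 [-9.99794484e-01 -1.61908420e-02 -1.22003002e-02  1.88450577e+01]
 [ 1.45682773e-02 -1.55291441e-01 -9.87761274e-01  1.57568391e+03]
 [ 0.00000000e+00  0.00000000e+00  0.00000000e+00  1.00000000e+00]]
{'time': 0.1, 'joint_positions': array([-1.49197664e+00,  3.42668871e-01,  1.52490049e+00,  6.16601026e-06,
        1.27538768e+00, -1.46030702e-01]), 'dq': array([-5.06389450e-05, -3.26986275e-03, -2.48426018e-03, -1.91569221e-04,
       -2.04292142e-03,  1.29233681e-03]), 'tau': array([ 1.50354601e-03, -4.32006204e+01, -2.44693494e+01,  7.19639333e-02,
        5.26201911e-02, -4.28457508e-05]), 'tool_pos': array([ 117.03430152, -511.43055716,  226.11356993]), 'tcp_rot': array([-3.14024364e+00, -2.04369420e-04,  2.24848457e-01]), 'contact_force': array([-0.32213971, -0.41423436,  0.84072247]), 'moment': array([-0.00655058, -0.04351008,  0.04590889]), 'finger_force': 0.0, 'grip_width': 91.95543151365624}
```

View pics/scene0.png

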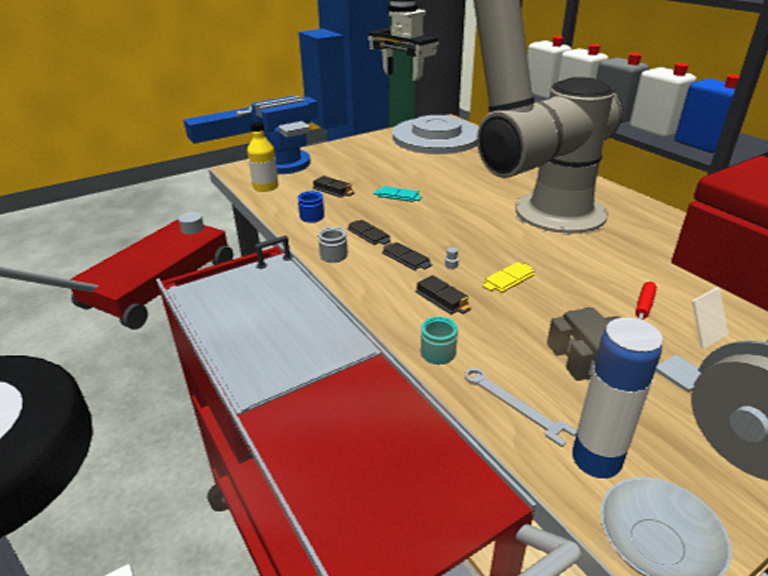

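View pics/top0.png

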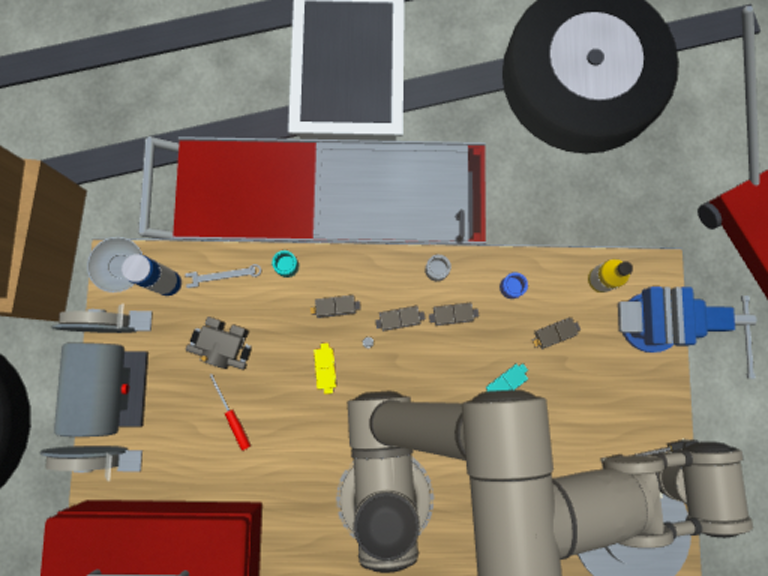

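Scene picture: grey piston (333,244), worn pads (368,232) and (405,256), new pads (thick, brass tab) (442,293) and (332,186). Top picture: piston (437,267), worn pads (400,318) and (455,314), new pads (335,306) and (555,333), handle (461,225), and the cover a little open.

Look-alikes (top px): blue cup (514,285), turquoise cup (285,263), turquoise pad (508,378), yellow pad (325,368).

```bash
cat > h.py <<'E'
import numpy as np, cv2
from plant import get_obs, optics, ticket, finder
def ray(n,uv):
    c=optics.get_calibration(n); T=np.array(c["world_from_camera"])
    d=T[:3,:3]@np.array([(uv[0]-c["cx"])/c["fx"],(uv[1]-c["cy"])/c["fy"],1]); return T[:3,3],d
def at(n,uv,z):
    o,d=ray(n,uv); return (o+d*(z-o[2])/d[2])
def px(n,p):
    c=optics.get_calibration(n); T=np.linalg.inv(np.array(c["world_from_camera"])); q=T[:3,:3]@np.array(p)+T[:3,3]
    return np.array([c["fx"]*q[0]/q[2]+c["cx"],c["fy"]*q[1]/q[2]+c["cy"]])
def tri(u1,u2):
    o1,d1=ray("scene",u1);o2,d2=ray("top",u2);A=np.stack([d1,-d2],1)
    s=np.linalg.lstsq(A,o2-o1,rcond=None)[0];a=o1+d1*s[0];b=o2+d2*s[1];return (a+b)/2,np.linalg.norm(a-b)
E
python3 - <<'E'
from h import *
np.set_printoptions(precision=1,suppress=True)
for t in ["worn_pad_a","new_pad_a","piston","socket","cover_handle","tub_floor","cart","caliper","wrench","cleaner_can","fluid_bottle"]:
    for n in ["top","scene"]:
        r=finder.pinpoint(t,n); print(t,n,[(np.array(k["uv"]),round(k["confidence"],2),at(n,k["uv"],48 if t=="cover_handle" else 0)) for k in r if k["confidence"]>.2])
im=optics.capture("top"); cv2.imwrite("pics/crop.png",cv2.resize(im[150:245,170:420,::-1],(800,304),interpolation=cv2.INTER_CUBIC))
for t in ["worn_pad_a","new_pad_a"]:
  for k in finder.silhouettes(t,"top"):
    m=k["region"]; v,u=np.nonzero(m); p=np.array([at("top",(a,b),8)[:2] for a,b in zip(u,v)])
    r=cv2.minAreaRect(p.astype(np.float32)); print(t,round(k["confidence"],2),r,p.mean(0))
E
```

```text
worn_pad_a top [(array([335.8, 254.7]), 0.84, array([ 276.9, -289.9,    0. ])), (array([213.7, 246. ]), 0.82, array([302.2, 160.6,   0. ])), (array([266.1, 210. ]), 0.58, array([438.3, -30.9,   0. ])), (array([297.3, 208.7]), 0.55, array([ 445. , -147.7,    0. ]))]
worn_pad_a scene [(array([340.6, 188.2]), 0.95, array([310.9, 163.2,   0. ])), (array([272.2, 172.6]), 0.82, array([430.1, -21.9,   0. ])), (array([240.6, 155. ]), 0.6, array([ 455.3, -176.5,    0. ])), (array([267. , 129.8]), 0.6, array([ 269.4, -292.4,    0. ]))]
new_pad_a top [(array([368.2, 222.3]), 0.76, array([ 398.1, -412.9,    0. ])), (array([266.5, 209.4]), 0.7, array([440.6, -32.4,   0. ])), (array([222.7, 204.6]), 0.57, array([456.1, 131.7,   0. ]))]
new_pad_a scene [(array([291. , 198.4]), 0.67, array([464.8, 124.2,   0. ])), (array([222.3, 128.2]), 0.57, array([ 405.7, -401.2,    0. ]))]
piston top [(array([340.1, 192.2]), 0.7, array([ 510.1, -309.5,    0. ])), (array([190.3, 180.1]), 0.62, array([547. , 256.2,   0. ])), (array([290.6, 180.9]), 0.6, array([ 550.2, -122.4,    0. ]))]
piston scene [(array([208.1
[... 1447 characters left out ...]
304.3462829589844, 147.9478302001953), (120.05498504638672, 43.84053421020508), 1.8016835451126099) [300.7 149.3]
worn_pad_a 0.76 ((429.5484313964844, -32.57957458496094), (51.18275451660156, 122.71273803710938), 14.099678039550781) [428.7 -31.4]
worn_pad_a 0.7 ((280.36322021484375, -301.0491638183594), (45.988929748535156, 107.84135437011719), 36.576637268066406) [ 285.1 -302.5]Traceback (most recent call last):
  File "<stdin>", line 9, in <module>
  File "h.py", line 7, in at
    o,d=ray(n,uv); return (o+d*(z-o[2])/d[2])
        ~~~^^^^^^
  File "h.py", line 4, in ray
    c=optics.get_calibration(n); T=np.array(c["world_from_camera"])
ValueError: time passes only in moves, steps and waits
```

View pics/crop.png

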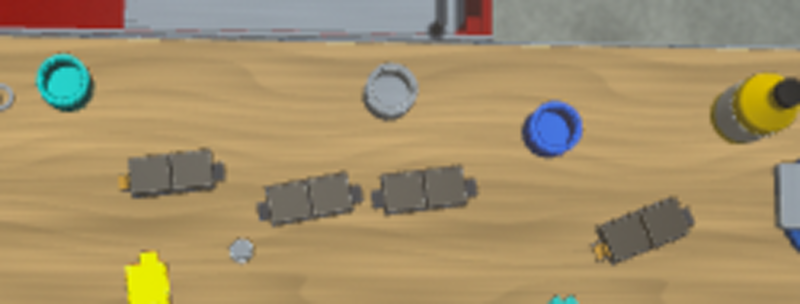

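The crop confirms the choice. The worn pads are the two thin, tabless ones at top (400,318) and (455,314), and the piston is the grey cup at (437,267). Next I triangulate.

```bash
python3 - <<'E'
s=open('h.py').read()
s=s.replace('def ray','_C={n:optics.get_calibration(n) for n in ("scene","top")}\ndef ray',1).replace('c=optics.get_calibration(n); T','c=_C[n]; T')
s+='''
from scipy.spatial.transform import Rotation as Ro
def off(*ps):
    """shifts in tool units from the present pose, chained, for world targets"""
    o=get_obs(); R=Ro.from_euler('xyz',o["tcp_rot"]).as_matrix(); p=o["tool_pos"]; print("t %.2f"%o["time"],p.round(1),o["tcp_rot"].round(3),"F",o["contact_force"].round(1),"w %.0f"%o["grip_width"])
    for q in ps: print(q,((R.T@(np.array(q)-p))/120).round(3))
'''
open('h.py','w').write(s)
E
python3 - <<'E'
from h import *
np.set_printoptions(precision=1,suppress=True)
P={"handle":((181.6,160),(307,146.8)),"wornA":((240.6,155),(297.3+5.6,208.7)),"wornB":((272.2,172.6),(266.1,210)),"piston":((224,171.2),(290.6,180.9)),"socket":((302.8,175.6),(246.7,227.1))}
for k,(a,b) in P.items(): print(k,*tri(a,b))
for uv in [(323.5,127),(313,127),(211,127),(116.7,127)]: print(uv,at("top",uv,-8))
print([px("top",(626,-258,-4)),px("top",(626,142,-4))])
r=finder.silhouettes("cover","top")+finder.silhouettes("cover_handle","top")
for k in r: print(k["confidence"],k["box"])
for n in ["top","scene"]:
  for k in finder.silhouettes("piston",n):
    v,u=np.nonzero(k["region"]);b=k["box"];print(n,round(k["confidence"],2),b,at(n,((b[0]+b[2])/2,(b[1]+b[3])/2),28))
for k in finder.silhouettes("worn_pad_a","scene"):
    v,u=np.nonzero(k["region"]); p=np.array([at("scene",(a,b),8)[:2] for a,b in zip(u,v)]);print("worn scene",cv2.minAreaRect(p.astype(np.float32)),p.mean(0))
off()
E
```

```text
handle [ 668.8 -177.3   48. ] 6.046637749779588
wornA [ 450.6 -172.4   -0.5] 12.405676708590608
wornB [433.6 -27.2  -0.7] 12.012611809769378
piston [ 550.3 -122.4   -5.1] 1.8132274864683267
socket [368.3  44.7   3. ] 13.192716883900726
(323.5, 127) [ 766.2 -250.6   -8. ]
(313, 127) [ 765.4 -209.7   -8. ]
(211, 127) [758.1 185.7  -8. ]
(116.7, 127) [751.3 548.7  -8. ]
[array([326. , 162.1]), array([221.3, 160.4])]
0.63 [205.1, 96.4, 314.3, 158.1]
0.68 [204.8, 96.0, 310.9, 165.0]
top 0.82 [284.8, 170.8, 300.2, 189.5] [ 548.3 -126.9   28. ]
top 0.61 [330.5, 182.2, 351.6, 198.2] [ 513.5 -307.3   28. ]
top 0.5 [179.4, 167.3, 196.3, 183.7] [559.4 261.8  28. ]
scene 0.85 [280.5, 211.8, 304.1, 243.6] [561.2 257.1  28. ]
scene 0.73 [212.9, 148.7, 231.4, 173.3] [ 549.1 -130.8   28. ]
scene 0.69 [197.2, 127.6, 214.7, 148.0] [ 518.8 -308.9   28. ]
worn scene ((311.79534912109375, 153.45314025878906), (123.34822845458984, 53.95732879638672), 9.616456031799316) [311.4 152.5]
worn scene ((448.1360168457031, -157.68231201171875), (60.76847457885742, 129.31642150878906), 3.7406463623046875) [ 449.  -155.4]
worn scene ((283.7242736816406, -290.4578552246094), (68.27619171142578, 122.38103485107422), 39.6134033203125) [ 283.5 -290. ]
worn scene ((435.3396911621094, -26.5787353515625), (60.388526916503906, 128.67759704589844), 11.38010025024414) [435.8 -27.3]
t 1.55 [ 117.1 -511.8  226.7] [3.1 0.  0.2] F [ 0.   0.5 -0.3] w 92
```

Call:
send_rows:
  offset:
    - [0.4,0,0]
    - [0.8,0,0]
    - [1,0,0]
  delta_rot:
    - [0,0,0.018]
    - [0,0,0.0358]
    - [0,0,0.0358]
  grip: 0

```text
time: 1.92
tool_pos: [236.0, -484.4, 226.8]
tcp_rot: [3.142, -0.0, 0.0]
contact_force: [-0.4, -0.7, 0.6]
grip_width: 66.0
finger_force: 0.0
```

Call:
send_rows:
  offset:
    - [0.3,-0.18,0]
    - [0.6,-0.36,0]
    - [0.9,-0.54,0]
  delta_rot:
    - [0,0,0]
    - [0,0,0]
    - [0,0,0]

```text
time: 2.3
tool_pos: [343.1, -419.6, 226.8]
tcp_rot: [3.141, -0.0, -0.0]
contact_force: [-0.4, 0.6, 0.2]
grip_width: 36.5
finger_force: 0.0
```

Call:
send_rows:
  offset:
    - [0.3,-0.18,0]
    - [0.6,-0.36,0]
    - [0.9,-0.54,0]
  delta_rot:
    - [0,0,0]
    - [0,0,0]
    - [0,0,0]

```text
time: 2.68
tool_pos: [451.2, -354.7, 226.8]
tcp_rot: [3.141, -0.0, -0.0]
contact_force: [-0.1, 0.0, 0.7]
grip_width: 6.1
finger_force: 0.0
```

Call:
send_rows:
  offset:
    - [0.3,-0.18,0]
    - [0.6,-0.36,0.2]
    - [0.9,-0.54,0.4]
    - [0.9,-0.54,0.4]
  delta_rot:
    - [0,0,0]
    - [0,0,0]
    - [0,0,0]
    - [0,0,0]

```text
time: 3.18
tool_pos: [559.0, -288.1, 176.0]
tcp_rot: [-3.139, 0.003, 0.003]
contact_force: [0.2, 0.1, -0.4]
grip_width: 1.0
finger_force: 0.0
```

```bash
python3 -c "
from h import *
off((668,-228,90),(668,-228,15))"
```

```text
t 3.17 [ 559.  -288.1  176. ] [-3.139e+00  3.000e-03  3.000e-03] F [ 0.2  0.1 -0.4] w 1
(668, -228, 90) [ 0.913 -0.495  0.715]
(668, -228, 15) [ 0.915 -0.494  1.34 ]
```

Call:
send_rows:
  offset:
    - [0.3,-0.17,0.24]
    - [0.6,-0.34,0.48]
    - [0.91,-0.51,0.74]
    - [0.91,-0.51,0.74]
  delta_rot:
    - [0,0,0]
    - [0,0,0]
    - [0,0,0]
    - [0,0,0]

```text
time: 3.68
tool_pos: [667.1, -227.7, 86.3]
tcp_rot: [-3.139, 0.005, 0.002]
contact_force: [-0.8, -0.5, -1.1]
grip_width: 0.5
finger_force: 0.0
```

Call:
send_rows:
  offset:
    - [0,0,0.32]
    - [0,0,0.62]
    - [0,0,0.62]
  delta_rot:
    - [0,0,0]
    - [0,0,0]
    - [0,0,0]

```text
time: 4.05
tool_pos: [664.8, -230.1, 13.8]
tcp_rot: [-3.14, 0.005, -0.001]
contact_force: [-0.7, -0.1, 0.8]
grip_width: 0.5
finger_force: 0.0
```

```bash
python3 -c "
from h import *
off()
im=optics.capture('scene'); cv2.imwrite('pics/s1.png',cv2.resize(im[100:250,90:290,::-1],(800,600)))"
```

```text
t 4.05 [ 664.8 -230.1   13.8] [-3.14e+00  5.00e-03 -1.00e-03] F [-0.7 -0.1  0.8] w 0
```

View pics/s1.png

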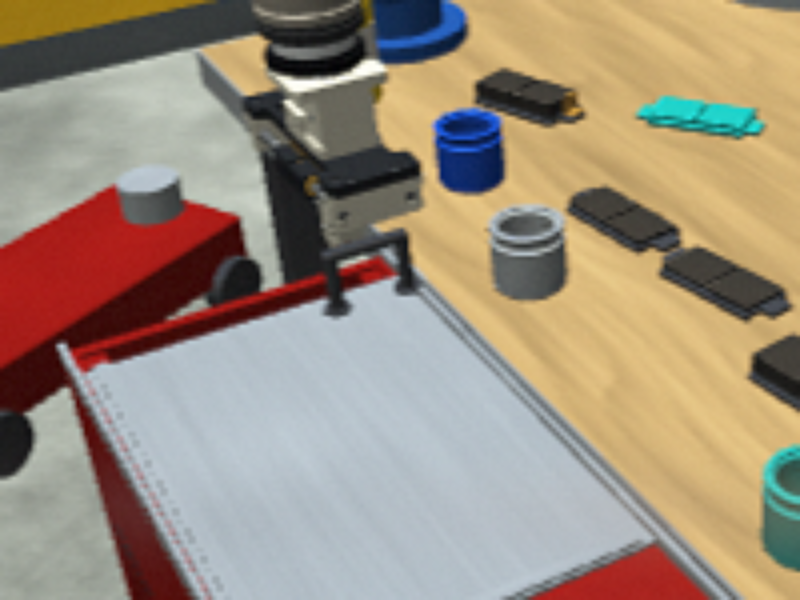

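The fingers stand clear on the -y side of the handle, with its bar in crop at about (365,245). I push it open.

Call:
send_rows:
  offset:
    - [0,-0.08,0]
    - [0,-0.16,0]
    - [0,-0.24,0]
    - [0,-0.34,0]
    - [0,-0.46,0]
    - [0,-0.6,0]
    - [0,-0.75,0]
    - [0,-0.9,0]
  delta_rot:
    - [0,0,0]
    - [0,0,0]
    - [0,0,0]
    - [0,0,0]
    - [0,0,0]
    - [0,0,0]
    - [0,0,0]
    - [0,0,0]

```text
time: 5.1
tool_pos: [667.4, -120.1, 15.5]
tcp_rot: [3.141, -0.0, 0.0]
contact_force: [0.9, -3.0, 2.3]
grip_width: 0.2
finger_force: 1.8
```

Call:
send_rows:
  offset:
    - [0,-0.13,0]
    - [0,-0.26,0]
    - [0,-0.39,0]
    - [0,-0.52,0]
    - [0,-0.65,0]
    - [0,-0.78,0]
    - [0,-0.9,0]
    - [0,-1,0]
  delta_rot:
    - [0,0,0]
    - [0,0,0]
    - [0,0,0]
    - [0,0,0]
    - [0,0,0]
    - [0,0,0]
    - [0,0,0]
    - [0,0,0]

```text
time: 6.1
tool_pos: [667.1, -0.5, 15.4]
tcp_rot: [3.142, 0.0, 0.0]
contact_force: [2.2, -2.9, 2.3]
grip_width: 0.4
finger_force: 1.6
```

```bash
python3 -c "
from h import *
off()
for n in ['top','scene']:
  optics.capture(n);print([(k['uv'],k['confidence'],at(n,k['uv'],48)) for k in finder.pinpoint('cover_handle',n)])"
```

```text
t 6.10 [ 6.671e+02 -5.000e-01  1.540e+01] [3.142 0.    0.   ] F [ 2.2 -2.9  2.3] w 0
[]
[([211.6, 191.9], 0.61, array([668.48921104,  34.05933337,  48.        ]))]
```

Call:
send_rows:
  offset:
    - [0,-0.13,0]
    - [0,-0.26,0]
    - [0,-0.39,0]
    - [0,-0.52,0]
    - [0,-0.64,0]
    - [0,-0.75,0]
    - [0,-0.84,0]
    - [0,-0.9,0]
  delta_rot:
    - [0,0,0]
    - [0,0,0]
    - [0,0,0]
    - [0,0,0]
    - [0,0,0]
    - [0,0,0]
    - [0,0,0]
    - [0,0,0]

```text
time: 7.3
tool_pos: [667.2, 107.2, 15.5]
tcp_rot: [3.142, 0.0, 0.0]
contact_force: [-1.6, -2.6, -1.0]
grip_width: 0.2
finger_force: 1.4
```

Call:
send_rows:
  offset:
    - [0,-0.04,0]
    - [0,-0.08,0]
    - [0,-0.12,0]
  delta_rot:
    - [0,0,0]
    - [0,0,0]
    - [0,0,0]

```text
time: 7.68
tool_pos: [667.3, 120.9, 15.5]
tcp_rot: [3.141, 0.0, -0.0]
contact_force: [-2.7, -2.2, -0.0]
grip_width: 0.3
finger_force: 1.4
```

Call:
send_rows:
  offset:
    - [0,-0.035,0]
    - [0,-0.07,0]
    - [0,-0.1,0]
  delta_rot:
    - [0,0,0]
    - [0,0,0]
    - [0,0,0]

```text
time: 8.05
tool_pos: [667.4, 132.5, 15.5]
tcp_rot: [3.14, 0.0, 0.0]
contact_force: [-2.5, -15.1, 2.1]
grip_width: 0.3
finger_force: 7.6
```

Call:
send_rows:
  offset:
    - [0,-0.03,0]
    - [0,-0.05,0]
  delta_rot:
    - [0,0,0]
    - [0,0,0]

```text
time: 8.3
tool_pos: [667.3, 132.6, 15.6]
tcp_rot: [3.133, 0.002, -0.0]
contact_force: [-4.1, -31.1, 3.1]
grip_width: 0.3
finger_force: 15.6
```

Call:
send_rows:
  offset:
    - [0,0.12,0]
    - [0,0.25,0]
    - [0,0.25,-0.35]
    - [0,0.25,-0.65]
    - [0,0.25,-0.65]
  delta_rot:
    - [0,0,0]
    - [0,0,0]
    - [0,0,0]
    - [0,0,0]
    - [0,0,0]

```text
time: 8.93
tool_pos: [669.7, 109.1, 97.5]
tcp_rot: [-3.141, -0.008, -0.0]
contact_force: [0.6, 1.0, -0.1]
grip_width: 0.5
finger_force: 0.0
```

Call:
send_rows:
  offset:
    - [-0.25,0.33,0]
    - [-0.5,0.66,0]
    - [-0.74,0.98,0]
  delta_rot:
    - [0,0,0]
    - [0,0,0]
    - [0,0,0]
  grip: 0.33

```text
time: 9.3
tool_pos: [577.1, -9.5, 92.5]
tcp_rot: [-3.141, 0.001, 0.0]
contact_force: [0.5, -1.4, -0.3]
grip_width: 25.7
finger_force: 0.0
```

Call:
send_rows:
  offset:
    - [-0.25,0.33,0]
    - [-0.5,0.66,0]
    - [-0.74,0.98,0]
    - [-0.74,0.98,0]
  delta_rot:
    - [0,0,0]
    - [0,0,0]
    - [0,0,0]
    - [0,0,0]

```text
time: 9.8
tool_pos: [487.8, -128.1, 92.8]
tcp_rot: [-3.141, 0.001, -0.004]
contact_force: [0.7, 0.2, 0.4]
grip_width: 30.4
finger_force: 0.0
```

```bash
python3 -c "
from h import *
off((490,-127,60),(490,-127,6))
for n in ['scene','top']:
  im=optics.capture(n)
  for t in ['piston','worn_pad_a']:
    for k in finder.pinpoint(t,n): print(n,t,round(k['confidence'],2),at(n,k['uv'],0).round(0))
  for k in finder.silhouettes('worn_pad_a',n):
    v,u=np.nonzero(k['region']); p=np.array([at(n,(a,b),8)[:2] for a,b in zip(u,v)]);print('sil',n,cv2.minAreaRect(p.astype(np.float32)))
cv2.imwrite('pics/t1.png',cv2.resize(im[80:230,190:390,::-1],(800,600)))"
```

```text
t 9.80 [ 487.8 -128.1   92.8] [-3.141e+00  1.000e-03 -4.000e-03] F [0.7 0.2 0.4] w 30
(490, -127, 60) [ 0.019 -0.009  0.274]
(490, -127, 6) [ 0.02  -0.009  0.724]
scene piston 0.85 [ 512. -322.    0.]
scene piston 0.58 [566. 255.   0.]
scene worn_pad_a 0.96 [298. 151.   0.]
scene worn_pad_a 0.76 [ 458. -169.    0.]
scene worn_pad_a 0.76 [ 285. -292.    0.]
scene worn_pad_a 0.7 [436. -35.   0.]
sil scene ((311.92376708984375, 153.78256225585938), (127.67709350585938, 54.33005142211914), 6.509341716766357)
sil scene ((448.6198425292969, -158.9373321533203), (56.07530975341797, 127.62731170654297), 7.683962345123291)
sil scene ((274.99871826171875, -283.0122985839844), (59.47923278808594, 90.78602600097656), 43.29366683959961)
sil scene ((434.6201171875, -24.27471160888672), (54.5645637512207, 123.81005096435547), 12.98268985748291)
top piston 0.61 [ 515. -311.    0.]
top piston 0.49 [557. 245.   0.]
top piston 0.36 [457. 131.   0.]
top worn_pad_a 0.82 [ 279. -287.    0.]
top worn_pad_a 0.67 [427. -30.   0.]
sil top ((276.7724609375, -295.5655517578125), (48.077510833740234, 122.45529174804688), 36.75628662109375)
sil top ((434.19195556640625, -6.603099822998047), (46.452720642089844, 66.76487731933594), 64.18667602539062)
```

View pics/t1.png

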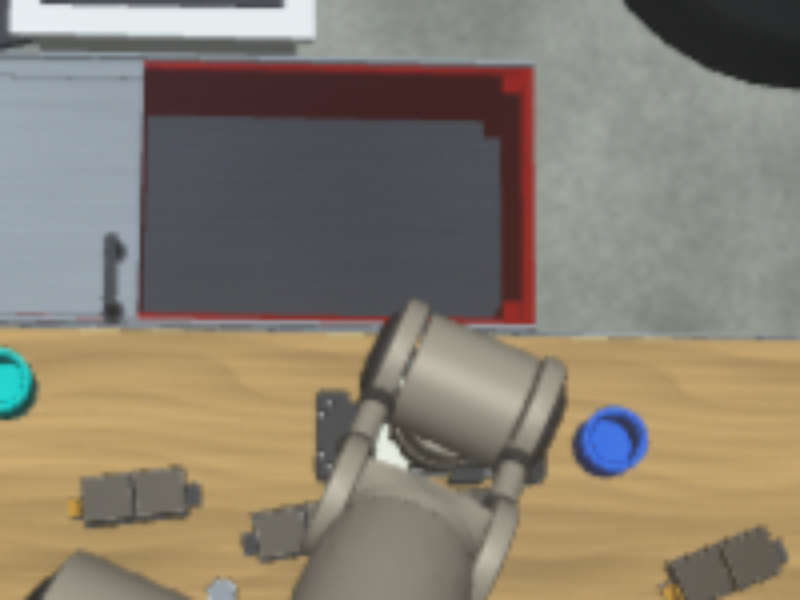

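The cover is wide open: handle in crop (113,275), mouth from x=145 to 522, floor visible. I lower behind the piston and push it.

Call:
send_rows:
  offset:
    - [0.01,0,0.3]
    - [0.01,0,0.6]
    - [0.01,0,0.72]
    - [0.01,0,0.72]
  delta_rot:
    - [0,0,0]
    - [0,0,0]
    - [0,0,0]
    - [0,0,0]

```text
time: 10.7
tool_pos: [490.7, -125.9, 6.6]
tcp_rot: [-3.141, 0.002, 0.0]
contact_force: [-0.7, -0.7, -0.2]
grip_width: 30.3
finger_force: 0.0
```

Call:
send_rows:
  offset:
    - [0.08,0,0]
    - [0.16,0,0]
    - [0.24,0,0]
    - [0.33,0,0]
    - [0.42,0,0]
    - [0.51,0,0]
    - [0.6,0,0]
    - [0.68,0,0]
  delta_rot:
    - [0,0,0]
    - [0,0,0]
    - [0,0,0]
    - [0,0,0]
    - [0,0,0]
    - [0,0,0]
    - [0,0,0]
    - [0,0,0]

```text
time: 11.7
tool_pos: [573.2, -126.4, 7.1]
tcp_rot: [3.141, 0.0, -0.0]
contact_force: [-2.5, -0.5, 3.2]
grip_width: 30.5
finger_force: 1.6
```

```bash
python3 -c "
from h import *
off((650,-127,6))
n='scene';im=optics.capture(n)
for k in finder.pinpoint('piston',n): print(n,round(k['confidence'],2),at(n,k['uv'],0).round(0))
cv2.imwrite('pics/s2.png',cv2.resize(im[110:230,130:290,::-1],(800,600)))"
```

```text
t 11.70 [ 573.2 -126.4    7.1] [ 3.141  0.    -0.   ] F [-2.5 -0.5  3.2] w 30
(650, -127, 6) [0.64  0.005 0.009]
scene 0.98 [ 621. -112.    0.]
```

View pics/s2.png

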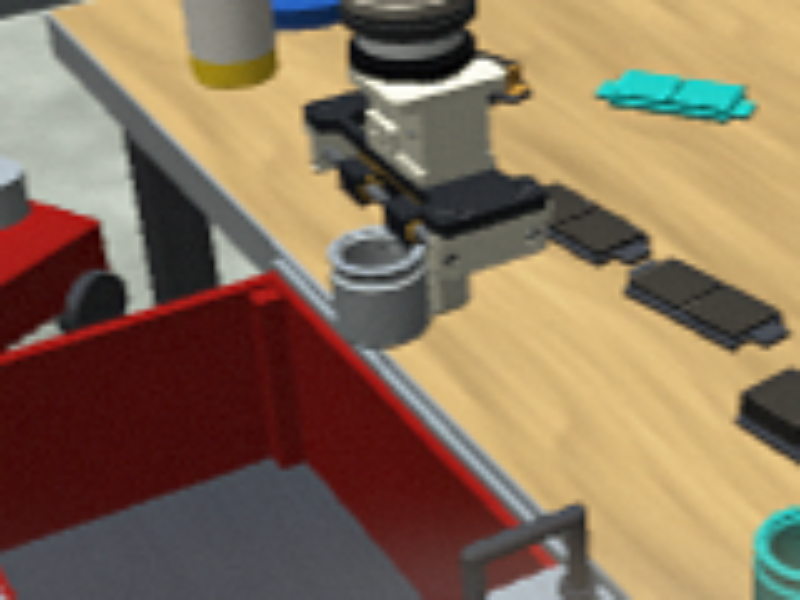

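The piston stands at the edge, in crop (378,290), held between the fingers. I continue the push.

Call:
send_rows:
  offset:
    - [0.09,0,0]
    - [0.18,0,0]
    - [0.27,0,0]
    - [0.36,0,0]
    - [0.45,0,0]
    - [0.54,0,0]
    - [0.63,0,0]
    - [0.72,0,0]
  delta_rot:
    - [0,0,0]
    - [0,0,0]
    - [0,0,0]
    - [0,0,0]
    - [0,0,0]
    - [0,0,0]
    - [0,0,0]
    - [0,0,0]

```text
time: 12.8
tool_pos: [659.6, -126.3, 7.1]
tcp_rot: [3.142, -0.0, -0.0]
contact_force: [-0.2, -0.5, 0.7]
grip_width: 30.1
finger_force: 0.0
```

```bash
python3 -c "
from h import *
off()
n='top';im=optics.capture(n)
for k in finder.boxes_of('piston',n): print(n,round(k['confidence'],2),np.round(k['box']))
a=im[80:180,190:340,::-1]; im=optics.capture('scene'); b=im[110:210,130:280,::-1]
cv2.imwrite('pics/s3.png',cv2.resize(np.hstack([a,b]),(798,266)))"
```

```text
t 12.80 [ 659.6 -126.3    7.1] [ 3.142 -0.    -0.   ] F [-0.2 -0.5  0.7] w 30
top 0.63 [331. 184. 349. 197.]
top 0.54 [185. 168. 198. 182.]
```

View pics/s3.png

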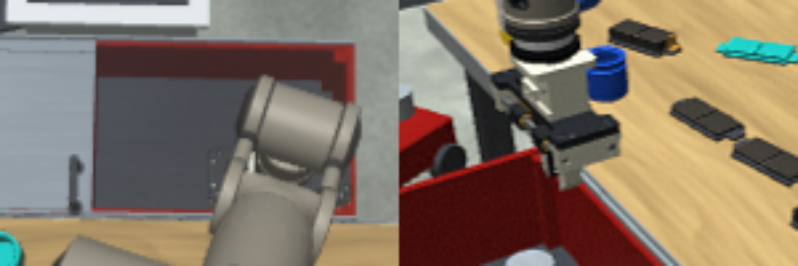

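The piston lies in the tub, in crop (530,258). Next is worn pad A, pushed along its own normal, 7.6° towards +y.

Call:
send_rows:
  offset:
    - [0,0,-0.35]
    - [0,0,-0.7]
    - [-0.3,0,-0.7]
    - [-0.65,0,-0.7]
    - [-1,0,-0.7]
  delta_rot:
    - [0,0,0]
    - [0,0,0]
    - [0,0,0]
    - [0,0,0]
    - [0,0,0]
  grip: 0.54

```text
time: 13.58
tool_pos: [537.1, -126.2, 91.2]
tcp_rot: [3.141, 0.0, -0.0]
contact_force: [0.4, 0.2, 0.3]
grip_width: 49.4
finger_force: 0.0
```

Call:
send_rows:
  offset:
    - [-0.35,0.12,0]
    - [-0.7,0.24,0]
    - [-1,0.36,0]
  delta_rot:
    - [0,0,0]
    - [0,0,-0.01]
    - [0,0,-0.021]

```text
time: 13.95
tool_pos: [417.0, -169.5, 91.3]
tcp_rot: [3.142, 0.0, 0.134]
contact_force: [0.8, -0.1, 0.5]
grip_width: 49.3
finger_force: 0.0
```

Call:
send_rows:
  offset:
    - [-0.2,0,0]
    - [-0.2,0,0.35]
    - [-0.2,0,0.6]
  delta_rot:
    - [0,0,0]
    - [0,0,0]
    - [0,0,0]

```text
time: 14.32
tool_pos: [394.5, -172.7, 18.6]
tcp_rot: [3.141, -0.0, 0.131]
contact_force: [0.8, 0.6, -1.4]
grip_width: 49.9
finger_force: 0.0
```

```bash
python3 -c "
from h import *
off((395,-169,4))
n='scene';im=optics.capture(n)
for k in finder.silhouettes('worn_pad_a',n):
    v,u=np.nonzero(k['region']); p=np.array([at(n,(a,b),8)[:2] for a,b in zip(u,v)]);print('sil',n,cv2.minAreaRect(p.astype(np.float32)))
"
```

```text
t 14.32 [ 394.5 -172.7   18.6] [ 3.141 -0.     0.131] F [ 0.8  0.6 -1.4] w 50
(395, -169, 4) [ 0.008 -0.03   0.121]
sil scene ((434.94415283203125, -25.49725341796875), (62.46518325805664, 126.2858657836914), 8.708047866821289)
sil scene ((447.82598876953125, -157.54452514648438), (55.95024871826172, 129.06007385253906), 6.117358684539795)
sil scene ((310.6558837890625, 153.77142333984375), (129.93885803222656, 54.656124114990234), 8.401481628417969)
```

Call:
send_rows:
  offset:
    - [0,-0.03,0.06]
    - [0,-0.05,0.12]
    - [0.05,-0.05,0.12]
    - [0.1,-0.05,0.12]
    - [0.16,-0.05,0.12]
    - [0.24,-0.05,0.12]
    - [0.32,-0.05,0.12]
    - [0.4,-0.05,0.12]
  delta_rot:
    - [0,0,0]
    - [0,0,0]
    - [0,0,0]
    - [0,0,0]
    - [0,0,0]
    - [0,0,0]
    - [0,0,0]
    - [0,0,0]

```text
time: 15.42
tool_pos: [442.5, -160.3, 4.7]
tcp_rot: [3.142, 0.0, 0.132]
contact_force: [-3.2, -0.3, 3.9]
grip_width: 49.8
finger_force: 1.5
```

Call:
send_rows:
  offset:
    - [0.1,0,0]
    - [0.2,0,0]
    - [0.3,0,0]
    - [0.4,0,0]
    - [0.5,0,0]
    - [0.6,0,0]
    - [0.7,0,0]
    - [0.8,0,0]
  delta_rot:
    - [0,0,0]
    - [0,0,0]
    - [0,0,0]
    - [0,0,0]
    - [0,0,0]
    - [0,0,0]
    - [0,0,0]
    - [0,0,0]

```text
time: 16.42
tool_pos: [537.8, -147.7, 4.7]
tcp_rot: [3.142, 0.0, 0.132]
contact_force: [-3.0, -0.1, 1.8]
grip_width: 49.5
finger_force: 1.4
```

```bash
python3 -c "
from h import *
off()
n='scene';im=optics.capture(n)
for k in finder.silhouettes('worn_pad_a',n):
    v,u=np.nonzero(k['region']); p=np.array([at(n,(a,b),8)[:2] for a,b in zip(u,v)]);print('sil',n,cv2.minAreaRect(p.astype(np.float32)))
cv2.imwrite('pics/s4.png',cv2.resize(im[110:230,130:290,::-1],(800,600)))"
```

```text
t 16.43 [ 537.8 -147.7    4.7] [3.142 0.    0.132] F [-3.  -0.1  1.8] w 49
sil scene ((310.7073974609375, 154.36953735351562), (130.03753662109375, 56.35330581665039), 5.7909393310546875)
sil scene ((436.4328308105469, -25.143836975097656), (58.576942443847656, 126.29837036132812), 11.443354606628418)
sil scene ((577.6897583007812, -142.39773559570312), (51.85565948486328, 127.06773376464844), 7.030517101287842)
sil scene ((357.39263916015625, 29.325801849365234), (86.18090057373047, 28.13875961303711), 51.61019515991211)
```

View pics/s4.png

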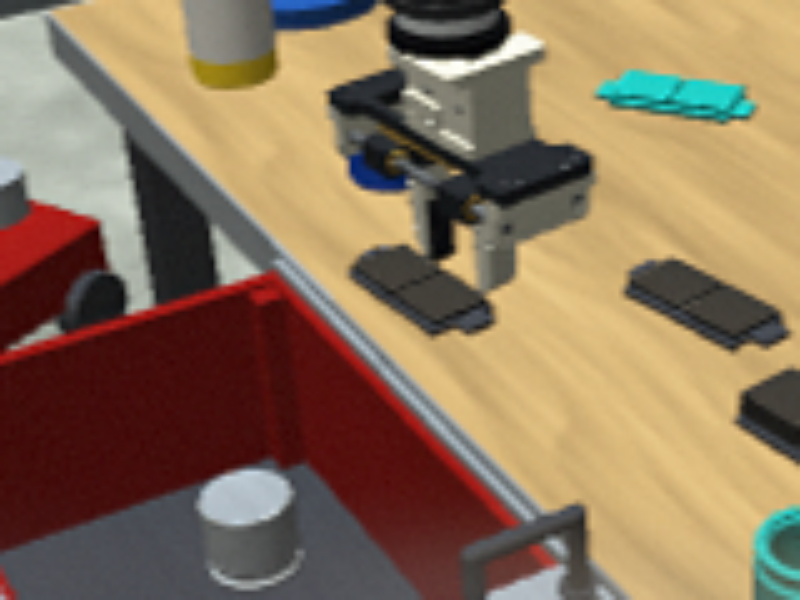

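Pad A is squarely ahead of both fingers, in crop (425,290), and the piston sits in the tub at (250,525). I continue over the edge.

Call:
send_rows:
  offset:
    - [0.12,0,0]
    - [0.24,0,0]
    - [0.36,0,0]
    - [0.49,0,0]
    - [0.62,0,0]
    - [0.75,0,0]
    - [0.88,0,0]
    - [1,0,0]
  delta_rot:
    - [0,0,0]
    - [0,0,0]
    - [0,0,0]
    - [0,0,0]
    - [0,0,0]
    - [0,0,0]
    - [0,0,0]
    - [0,0,0]

```text
time: 17.52
tool_pos: [656.8, -131.9, 4.5]
tcp_rot: [3.141, -0.001, 0.132]
contact_force: [-0.2, 0.6, 0.1]
grip_width: 49.4
finger_force: 0.0
```

Call:
send_rows:
  offset:
    - [0.07,0,0]
    - [0.1,0,0]
    - [0.1,0,-0.35]
    - [0.1,0,-0.72]
    - [-0.1,0,-0.72]
    - [-0.5,0,-0.72]
    - [-0.9,0,-0.72]
  delta_rot:
    - [0,0,0]
    - [0,0,0]
    - [0,0,0]
    - [0,0,0]
    - [0,0,0.01]
    - [0,0,0.021]
    - [0,0,0.021]

```text
time: 18.4
tool_pos: [547.3, -146.2, 91.1]
tcp_rot: [3.141, -0.0, -0.001]
contact_force: [0.4, -0.2, 0.2]
grip_width: 49.1
finger_force: 0.0
```

```bash
python3 -c "
from h import *
off((490,-55,90),(372,-32,90))
n='scene';im=optics.capture(n)
for k in finder.silhouettes('worn_pad_a',n):
    v,u=np.nonzero(k['region']); p=np.array([at(n,(a,b),8)[:2] for a,b in zip(u,v)]);print('sil',n,cv2.minAreaRect(p.astype(np.float32)))
cv2.imwrite('pics/s5.png',cv2.resize(im[110:260,90:290,::-1],(800,600)))"
```

```text
t 18.40 [ 547.3 -146.2   91.1] [ 3.141e+00 -0.000e+00 -1.000e-03] F [ 0.4 -0.2  0.2] w 49
(490, -55, 90) [-0.478 -0.76   0.009]
(372, -32, 90) [-1.461 -0.951  0.009]
sil scene ((310.53619384765625, 154.366943359375), (129.9381561279297, 56.25031661987305), 8.715118408203125)
sil scene ((280.314453125, -290.24346923828125), (65.92129516601562, 119.15721130371094), 35.38016891479492)
sil scene ((435.31939697265625, -24.52593994140625), (56.63945388793945, 128.0535125732422), 11.443381309509277)
sil scene ((727.9884033203125, 34.01738357543945), (124.35938262939453, 28.637649536132812), 75.40290069580078)
```

View pics/s5.png

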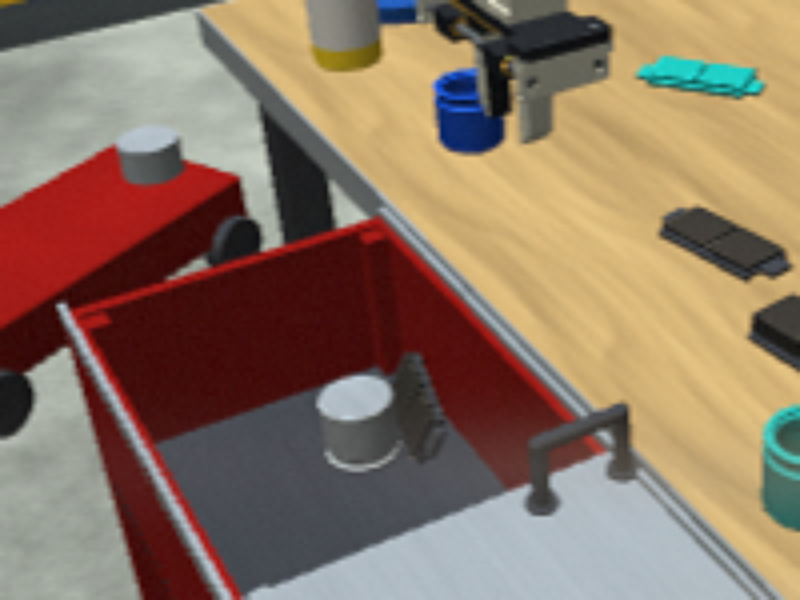

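Pad A is in the tub, leaning by the piston in crop (415,410). Now worn pad B, in crop (725,240).

Call:
send_rows:
  offset:
    - [-0.33,-0.2,0]
    - [-0.66,-0.4,0]
    - [-1,-0.6,0]
  delta_rot:
    - [0,0,0]
    - [0,0,0]
    - [0,0,0]
  grip: 0.48

```text
time: 18.88
tool_pos: [428.4, -73.7, 91.3]
tcp_rot: [3.141, -0.001, -0.001]
contact_force: [0.0, -0.3, 0.2]
grip_width: 44.3
finger_force: 0.0
```

Call:
send_rows:
  offset:
    - [-0.25,-0.18,0]
    - [-0.44,-0.36,0]
    - [-0.44,-0.36,0.3]
    - [-0.44,-0.36,0.5]
    - [-0.44,-0.36,0.5]
  delta_rot:
    - [0,0,0]
    - [0,0,0]
    - [0,0,0]
    - [0,0,0]
    - [0,0,0]

```text
time: 19.5
tool_pos: [375.7, -30.8, 30.3]
tcp_rot: [-3.141, 0.002, -0.0]
contact_force: [0.2, 0.3, 0.4]
grip_width: 43.9
finger_force: 0.0
```

```bash
python3 -c "
from h import *
off((372,-32,4.5))"
```

```text
t 19.50 [375.7 -30.8  30.3] [-3.141e+00  2.000e-03 -0.000e+00] F [0.2 0.3 0.4] w 44
(372, -32, 4.5) [-0.03   0.01   0.215]
```

Call:
send_rows:
  offset:
    - [-0.02,0,0.11]
    - [-0.02,0,0.22]
    - [0.02,0,0.22]
    - [0.07,0,0.22]
    - [0.12,0,0.22]
    - [0.17,0,0.22]
    - [0.24,0,0.22]
    - [0.32,0,0.22]
  delta_rot:
    - [0,0,0]
    - [0,0,0]
    - [0,0,0]
    - [0,0,0]
    - [0,0,0]
    - [0,0,0]
    - [0,0,0]
    - [0,0,0]

```text
time: 20.5
tool_pos: [415.1, -31.0, 4.7]
tcp_rot: [3.142, 0.0, -0.0]
contact_force: [-1.1, -0.5, 0.9]
grip_width: 44.3
finger_force: 0.7
```

Call:
send_rows:
  offset:
    - [0.08,0,0]
    - [0.16,0,0]
    - [0.26,0,0]
    - [0.36,0,0]
    - [0.46,0,0]
    - [0.56,0,0]
    - [0.66,0,0]
    - [0.76,0,0]
  delta_rot:
    - [0,0,0]
    - [0,0,0]
    - [0,0,0]
    - [0,0,0]
    - [0,0,0]
    - [0,0,0]
    - [0,0,0]
    - [0,0,0]

```text
time: 21.5
tool_pos: [506.6, -31.0, 4.7]
tcp_rot: [3.142, 0.0, -0.0]
contact_force: [-1.6, 0.1, 0.6]
grip_width: 44.1
finger_force: 0.8
```

```bash
python3 -c "
from h import *
off()
n='scene';im=optics.capture(n)
for k in finder.silhouettes('worn_pad_a',n):
    v,u=np.nonzero(k['region']); p=np.array([at(n,(a,b),8)[:2] for a,b in zip(u,v)]);print('sil',n,cv2.minAreaRect(p.astype(np.float32)))
cv2.imwrite('pics/s6.png',cv2.resize(im[110:260,90:290,::-1],(800,600)))"
```

```text
t 21.50 [506.6 -31.    4.7] [ 3.142  0.    -0.   ] F [-1.6  0.1  0.6] w 44
sil scene ((312.9833984375, 154.19918823242188), (125.33738708496094, 53.92245101928711), 7.612220287322998)
sil scene ((544.57470703125, -30.234169006347656), (135.7794647216797, 54.333770751953125), 88.2576904296875)
sil scene ((726.59619140625, 33.58039855957031), (122.93382263183594, 31.61810874938965), 74.2872085571289)
sil scene ((260.0077209472656, -276.8063659667969), (88.09186553955078, 52.87303924560547), 79.83136749267578)
```

Call:
send_rows:
  offset:
    - [0.12,0,0]
    - [0.24,0,0]
    - [0.36,0,0]
    - [0.49,0,0]
    - [0.62,0,0]
    - [0.75,0,0]
    - [0.88,0,0]
    - [1,0,0]
  delta_rot:
    - [0,0,0]
    - [0,0,0]
    - [0,0,0]
    - [0,0,0]
    - [0,0,0]
    - [0,0,0]
    - [0,0,0]
    - [0,0,0]

```text
time: 22.6
tool_pos: [626.4, -31.1, 4.7]
tcp_rot: [3.141, -0.0, -0.0]
contact_force: [1.1, -0.5, 0.3]
grip_width: 43.9
finger_force: 0.0
```

Call:
send_rows:
  offset:
    - [0.11,0,0]
    - [0.22,0,0]
    - [0.33,0,0]
    - [0.34,0,0]
    - [0.34,0,-0.35]
    - [0.34,0,-0.72]
    - [0.34,0,-0.72]
  delta_rot:
    - [0,0,0]
    - [0,0,0]
    - [0,0,0]
    - [0,0,0]
    - [0,0,0]
    - [0,0,0]
    - [0,0,0]

```text
time: 23.48
tool_pos: [668.6, -31.4, 95.5]
tcp_rot: [3.14, -0.008, -0.0]
contact_force: [-0.0, -0.2, -0.1]
grip_width: 43.9
finger_force: 0.0
```

```bash
python3 -c "
from h import *
off((668,210,90))
n='scene';im=optics.capture(n)
print([at(n,k['uv'],48) for k in finder.pinpoint('cover_handle',n)])
for k in finder.silhouettes('worn_pad_a',n): print(k['box'],k['confidence'])
cv2.imwrite('pics/s6.png',cv2.resize(im[110:260,90:290,::-1],(800,600)))
n='top';im=optics.capture(n);print([at(n,k['uv'],48) for k in finder.pinpoint('cover_handle',n)])
"
```

```text
t 23.48 [668.6 -31.4  95.5] [ 3.14  -0.008 -0.   ] F [-0.  -0.2 -0.1] w 44
(668, 210, 90) [-0.005 -2.011  0.043]
[array([671.84250009, 167.57237505,  48.        ])]
[323.3, 178.0, 354.8, 195.9] 0.68
[194.5, 221.2, 216.5, 236.7] 0.65
[array([661.52823728, 148.05431611,  48.        ])]
```

View pics/s6.png

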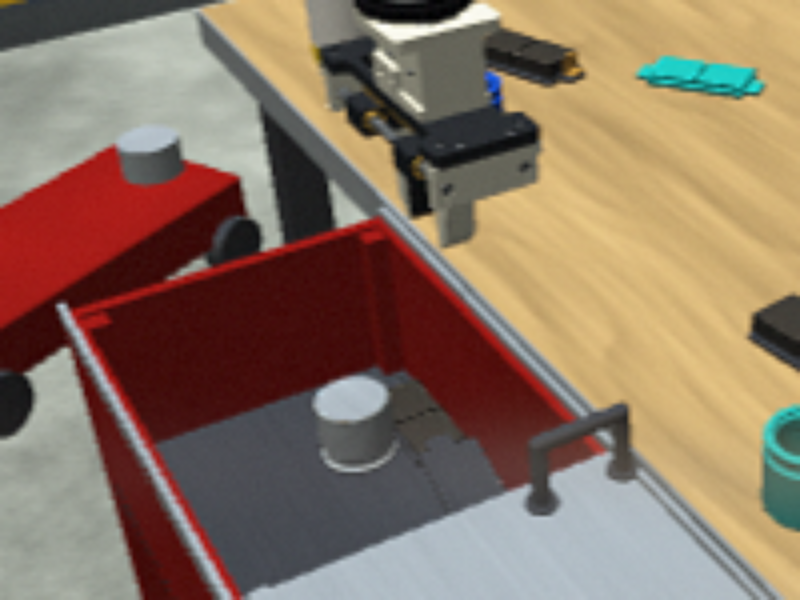

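All three are in the tub: piston in crop (352,420), pads (425,415) and (455,475). Now I shut the cover from the +y side of the handle.

Call:
send_rows:
  offset:
    - [0,-0.4,0]
    - [0,-0.8,0]
    - [0,-1,0]
  delta_rot:
    - [0,0,0]
    - [0,0,0]
    - [0,0,0]
  grip: 0

```text
time: 24.1
tool_pos: [665.7, 91.3, 89.7]
tcp_rot: [-3.142, 0.002, 0.002]
contact_force: [0.4, -0.4, 0.1]
grip_width: 18.8
finger_force: 0.0
```

Call:
send_rows:
  offset:
    - [0,-0.4,0]
    - [0,-0.8,0]
    - [0,-1,0]
    - [0,-1,0]
  delta_rot:
    - [0,0,0]
    - [0,0,0]
    - [0,0,0]
    - [0,0,0]

```text
time: 24.6
tool_pos: [666.2, 209.8, 90.3]
tcp_rot: [3.141, 0.001, 0.002]
contact_force: [0.3, -0.5, -1.1]
grip_width: 0.2
finger_force: 0.0
```

Call:
send_rows:
  offset:
    - [0,-0.08,0]
    - [0,-0.08,0.32]
    - [0,-0.08,0.62]
    - [0,-0.08,0.62]
  delta_rot:
    - [0,0,0]
    - [0,0,0]
    - [0,0,0]
    - [0,0,0]

```text
time: 25.1
tool_pos: [664.6, 216.7, 13.4]
tcp_rot: [3.14, 0.007, -0.002]
contact_force: [-0.8, 0.4, -0.2]
grip_width: 0.6
finger_force: 0.0
```

Call:
send_rows:
  offset:
    - [0,0.06,0]
    - [0,0.12,0]
    - [0,0.18,0]
    - [0,0.26,0]
    - [0,0.36,0]
    - [0,0.48,0]
    - [0,0.61,0]
    - [0,0.74,0]
  delta_rot:
    - [0,0,0]
    - [0,0,0]
    - [0,0,0]
    - [0,0,0]
    - [0,0,0]
    - [0,0,0]
    - [0,0,0]
    - [0,0,0]

```text
time: 26.1
tool_pos: [666.8, 128.8, 17.0]
tcp_rot: [-3.142, -0.001, -0.0]
contact_force: [-1.4, 2.9, 2.8]
grip_width: 0.8
finger_force: 1.7
```

Call:
send_rows:
  offset:
    - [0,0.13,0]
    - [0,0.26,0]
    - [0,0.39,0]
    - [0,0.52,0]
    - [0,0.65,0]
    - [0,0.78,0]
    - [0,0.9,0]
    - [0,1,0]
  delta_rot:
    - [0,0,0]
    - [0,0,0]
    - [0,0,0]
    - [0,0,0]
    - [0,0,0]
    - [0,0,0]
    - [0,0,0]
    - [0,0,0]

```text
time: 27.1
tool_pos: [666.6, 8.7, 16.6]
tcp_rot: [3.141, -0.0, -0.0]
contact_force: [2.1, 3.1, 1.4]
grip_width: 0.5
finger_force: 1.6
```

Call:
send_rows:
  offset:
    - [0,0.13,0]
    - [0,0.26,0]
    - [0,0.39,0]
    - [0,0.52,0]
    - [0,0.65,0]
    - [0,0.78,0]
    - [0,0.9,0]
    - [0,1,0]
  delta_rot:
    - [0,0,0]
    - [0,0,0]
    - [0,0,0]
    - [0,0,0]
    - [0,0,0]
    - [0,0,0]
    - [0,0,0]
    - [0,0,0]

```text
time: 28.1
tool_pos: [666.4, -111.2, 16.6]
tcp_rot: [3.142, 0.0, -0.0]
contact_force: [2.6, 3.2, 1.2]
grip_width: 0.5
finger_force: 1.6
```

Call:
send_rows:
  offset:
    - [0,0.08,0]
    - [0,0.16,0]
    - [0,0.24,0]
    - [0,0.31,0]
    - [0,0.37,0]
    - [0,0.42,0]
    - [0,0.46,0]
    - [0,0.5,0]
  delta_rot:
    - [0,0,0]
    - [0,0,0]
    - [0,0,0]
    - [0,0,0]
    - [0,0,0]
    - [0,0,0]
    - [0,0,0]
    - [0,0,0]

```text
time: 29.1
tool_pos: [666.4, -170.4, 16.6]
tcp_rot: [-3.142, 0.0, -0.0]
contact_force: [2.2, 3.1, 0.3]
grip_width: 0.4
finger_force: 1.4
```

Call:
send_rows:
  offset:
    - [0,0.03,0]
    - [0,0.06,0]
    - [0,0.09,0]
  delta_rot:
    - [0,0,0]
    - [0,0,0]
    - [0,0,0]

```text
time: 29.48
tool_pos: [666.4, -181.1, 16.6]
tcp_rot: [-3.142, 0.0, -0.0]
contact_force: [0.8, 2.7, 0.0]
grip_width: 0.5
finger_force: 1.4
```

Call:
send_rows:
  offset:
    - [0,0.03,0]
    - [0,0.06,0]
    - [0,0.09,0]
  delta_rot:
    - [0,0,0]
    - [0,0,0]
    - [0,0,0]

```text
time: 29.85
tool_pos: [666.5, -192.0, 16.6]
tcp_rot: [-3.142, 0.0, -0.0]
contact_force: [0.9, 2.7, 0.4]
grip_width: 0.6
finger_force: 1.3
```

Call:
send_rows:
  offset:
    - [0,0.025,0]
    - [0,0.05,0]
  delta_rot:
    - [0,0,0]
    - [0,0,0]

```text
time: 30.1
tool_pos: [666.4, -198.0, 16.6]
tcp_rot: [-3.142, 0.0, -0.0]
contact_force: [0.4, 3.3, 0.4]
grip_width: 0.2
finger_force: 1.3
```

Call:
send_rows:
  offset:
    - [0,0.025,0]
    - [0,0.045,0]
  delta_rot:
    - [0,0,0]
    - [0,0,0]

```text
time: 30.35
tool_pos: [666.4, -200.4, 16.7]
tcp_rot: [-3.137, 0.001, -0.0]
contact_force: [-0.0, 17.7, 4.3]
grip_width: 0.5
finger_force: 8.9
```

Call:
send_rows:
  offset:
    - [0,0.02,0]
    - [0,0.03,0]
  delta_rot:
    - [0,0,0]
    - [0,0,0]

```text
time: 30.6
tool_pos: [666.4, -200.4, 16.7]
tcp_rot: [-3.133, 0.002, 0.001]
contact_force: [-0.5, 25.9, 6.8]
grip_width: 0.4
finger_force: 13.2
```

At the shut stop: the force rose to 26 N with no motion. I back off, raise and look.

Call:
send_rows:
  offset:
    - [0,-0.1,0]
    - [0,-0.25,0]
    - [0,-0.25,-0.4]
    - [0,-0.25,-0.8]
    - [0,-0.25,-1]
    - [0,-0.25,-1]
  delta_rot:
    - [0,0,0]
    - [0,0,0]
    - [0,0,0]
    - [0,0,0]
    - [0,0,0]
    - [0,0,0]

```text
time: 31.35
tool_pos: [667.6, -177.2, 139.1]
tcp_rot: [3.139, -0.005, -0.0]
contact_force: [0.1, 0.2, 0.6]
grip_width: 0.3
finger_force: 0.0
```

Call:
send_rows:
  offset:
    - [-0.4,0,0]
    - [-0.8,0,0]
    - [-1,0,0]
    - [-1,0,0]
  delta_rot:
    - [0,0,0]
    - [0,0,0]
    - [0,0,0]
    - [0,0,0]

```text
time: 31.85
tool_pos: [544.6, -176.5, 135.4]
tcp_rot: [-3.141, 0.003, -0.001]
contact_force: [0.4, -0.0, 0.3]
grip_width: 0.3
finger_force: 0.0
```

```bash
python3 -c "
from h import *
off()
n='scene';im=optics.capture(n)
print([at(n,k['uv'],48) for k in finder.pinpoint('cover_handle',n)])
cv2.imwrite('pics/end.png',cv2.resize(im[:,:,::-1],(768,576)))
"
```

```text
t 31.85 [ 544.6 -176.5  135.4] [-3.141e+00  3.000e-03 -1.000e-03] F [ 0.4 -0.   0.3] w 0
[array([ 671.08150293, -212.75312479,   48.        ]), array([543.57648422, 564.17273478,  48.        ])]
```

View pics/end.png

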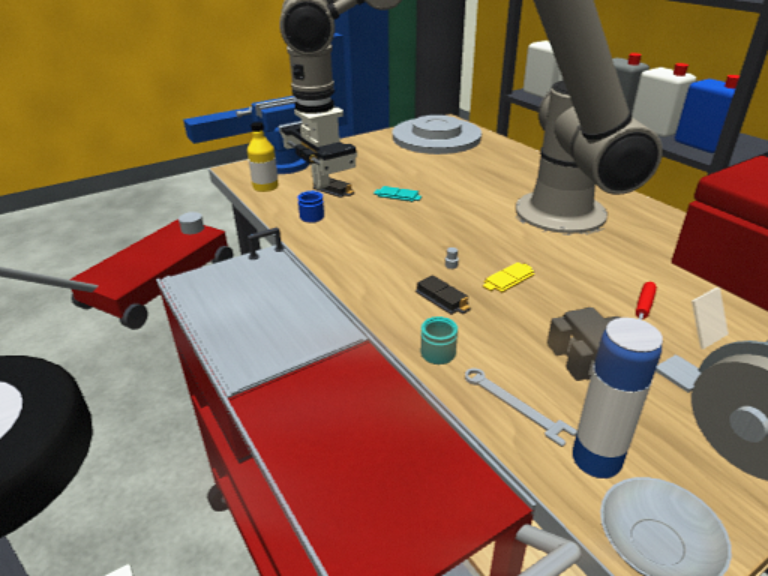

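The cover is fully shut, with the handle at (264,240). The scrap is gone from the bench, and the new pads, tools, can and bottle are where they were.

```bash
python3 -c "
from plant import ticket
print(ticket.close_job())"
```

```text
the job is handed in; nothing more can be done
None
```

I pushed both worn pads and the piston into the scrap cart's tub, slid the cover fully shut and handed the job in at about 32 s; nothing else on the bench appears to have moved.

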